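# Nest the round-ended parts tray in its drip pan

## Task

Put the wash tray away in its drip pan: take the tray with one rounded end by its handle, turn it so that its outline matches the low pan of the same shape, rounded end to rounded end, and lower it in by the handle (do not drop it) until it sits flat and fully home on the pan's floor; then let go. Leave the square-cornered tray where it stands.

Things in the scene. Friction and masses are not known exactly. Their poses are not given: they have to be found in the camera images.
- tray: Tray to nest: aluminium dish, square at one end, half-round at the other, 0.3 kg. Foot 108x72 mm, sloping walls, rim 126x90 mm at 30 mm height. Origin: centre of underside; x along it to the round end, z up. Fixed dark handle bar over the middle: along x, 78 mm long, 12 mm thick in y, 56 to 72 mm above the underside, on uprights at x = -33 and +33 mm. Stands in either of two spots.
- pan: Low steel pan of the same outline, no handle, loose, 0.9 kg. Inner floor 118x82 mm, 3 mm above its underside; sloping walls; mouth 136x100 mm at 30 mm height, lip 154x118 mm. Origin: centre of underside; x along it to the round end, z up. Tray home: its origin 3 mm above this one, x axes the same way; 5 mm play all round there, 14 mm on entering. End for end it stays up.
- square_tray: Tray that does not fit, to be left alone: size, material and handle as the other tray's, but oblong with square corners at both ends, and a nut lying in it. Origin: centre of underside; x along its length and handle bar, z up.
- tray_round_end (a point): Point on the tray to nest: the middle of its rounded end, at the foot, 54 mm from the tray's origin along its x axis.

How it is judged (in metres and radians):
On the way:
1. the tray is lowered into the pan while still held (z of tray in the frame of pan below 0.025 m and horizontal distance between tray and pan below 0.025 m and contact force between the fingers and tray above 1 N), for 0.1 s.
At the end, for the whole second after the job is handed in: The tray lies at rest on the floor of the pan: centres within 12 mm, long axes within 0.2 rad, rounded end in rounded end, flat in it within 0.07 rad and no more than 5 mm above its seat; the pan still stands flat on the table and the square-cornered tray is within 30 mm of where it stood (horizontal distance between tray and pan below 0.012 m and z of tray in the frame of pan below 0.008 m and angle between the x axis of tray and the x axis of pan, either way round below 0.2 rad and angle between the z axis of tray and the z axis of pan, either way round below 0.07 rad and angle between pan's own z axis and vertical below 0.05 rad and height (world z) of pan below 0.006 m and linear speed of tray below 0.02 m/s and distance of square_tray from where it was at the start of the episode below 0.03 m and x of tray_round_end in the frame of pan above 0.03 m); the robot touches nothing.
It fails at once if the square-cornered tray is picked up or pushed away (distance of square_tray from where it was at the start of the episode above 0.04 m).
It also fails if it takes over 38 s, if anything falls off the work surface, if the arm or the gripper's body presses on something with over 40 N, if the wrist force passes 120 N, or if a joint passes its speed limit or range.

## Robot

A 6-joint arm with a two-finger parallel gripper is mounted at the origin on a cart in front of the work surface, level with it; the furniture and walls round the work are solid. World frame = base frame: x ahead of the robot, y to its left, z up, the work surface at z = 0. Lengths are in m, angles in degrees, forces in N, time in s.
With the tool pointing down it reaches from about 0.35 to 0.875 m from the base axis. Payload 4.2 kg.
Tool frame: the origin (TCP) lies at the very end of the fingers, on their centre line; the grasp point (between the pads) lies 19 mm behind it; z points along the fingers, y is the direction in which the jaws open and shut (so a half turn about z gives the same grasp; the last joint's range is limited). The gripper opens to 85 mm and grips with 20 to 120 N. Pads are 22 mm wide; open, the fingers measure 114 mm over their backs; the gripper's body (76 mm by 85 mm) begins 54 mm behind the grasp point. The pads swing forward as they close: fully open they stand 13 mm farther back than shut.
Start: joints at [-48.724, 22.042, 0.453, 0, -68.411, -14.817], TCP at [0.278, -0.56, 0.198] pointing down, gripper open.
Joint ranges: [-179.83, 179.83], [-69.29, 118.12], [-61.27, 80.66], [-181.25, 117.63], [-171.15, -9.14], [-177.46, 177.46]. Speed limits (degrees/s): [159.86, 159.86, 180, 180, 180, 180].

## Interface

Orientations are given as a 3x3 rotation matrix whose columns are the frame's x, y, z axes.
In Python, from cell import bot, cams gives the robot as it stands.
- The arm moves only by the tool servo_tool, never from a script. Its argument "increments" is a list of rows, each an object with "slide": the shift along the tool's x, y, z normalised to -1 to 1, where 1 is 30 mm, a list of three; "twist": the turn, a rotation vector about the tool's x, y, z normalised to -1 to 1, where 1 is 8 degrees, a list of three. A call has exactly 8 rows; each row shifts and turns the pose as measured when the row begins, along the tool's axes as they then stand; what a row does not reach is not made up. A row lasts 1/10 s, in which the tool goes at most 50 mm and 8.59 degrees, less where a joint would pass 70% of its speed; a pose out of reach is approached as far as the arm can. A call with a number of a shift or a turn outside -1 to 1 is refused whole. A call with a gripper value outside its range is refused whole. "fingers" is the closure, from -1 (fully open) to 1 (shut), so that 0 is half open, set as the call begins (left out, the last holds). The fingers move at their own pace and stop on an object; "force" is the grip in N (left out, the last holds). Time passes only in rows, so rows that do not move let the fingers close, or fill a call up. It gives the time, the measured TCP pose, the force and the opening at its end, in the units of the state.
- bot.observe(): the state, without advancing time (a new reading comes with each control period).
- cams.get_image(name): name is "side" or "top" or "wrist"; returns the picture (384x512x3 uint8, red, green, blue); there is no depth.
- cams.camera_params(name): a dict with "fx", "fy", "cx", "cy" (pixels), "extrinsics" (4x4, takes a point from camera to world coordinates); the wrist camera has in their place "tool_from_camera" (4x4, takes a point from camera to tool coordinates, whose origin is the TCP and whose axes are the flange's). Camera axes: x right, y down, z forward; pixel columns grow to the right and rows downward; lengths in m; the calibration is good to about 2 mm. A picture is of the moment at which its call begins: read the wrist's pose just before it. camera_params takes no time and is no camera call.
- bot.close_job(): hands the job in, once; it reports no verdict.
The state is a dict: "time_s": time; "q": joint angles; "qd": joint speeds; "joint_torque": joint torques, N m; "tool_pos": TCP position; "tool_rot": TCP orientation; "contact_force": force on the tool from outside, world axes, zero at the start; "moment": the same for the moment, N m; "finger_gap": finger opening in m.
Only numpy, scipy, OpenCV 4.12 (cv2) and the standard library are available. Lean on these libraries where they do the work, as an engineer would, in place of code of your own. Each camera call takes 0.05 s, during which the arm holds its last target.

## Working session

There is one attempt and no reset: what is moved stays moved. The work goes in short steps, Python scripts to look and compute and a tool call to move; the robot and the scene stay as the last step left them, time stands still between calls to the robot, and variables do not carry over. Pictures are saved under pics/ and viewed, and the job is handed in when it is done.

Besides the shell and the picture viewer there is one more tool, called as a command line: name --argument value ..., lists and objects as JSON in quotes. servo_tool: Moves the arm, as the interface text tells. Its arguments: {"type":"object","properties":{"increments":{"type":"array"},"fingers":{"type":"number"},"force":{"type":"number"}},"required":["increments"]}

```bash
ls; mkdir -p pics; python3 - <<'E'
from cell import bot,cams
import cv2,json
for n in("top","side"):
    im=cams.get_image(n); cv2.imwrite(f"pics/{n}0.png",im[:,:,::-1])
    p=cams.camera_params(n); print(n,p)
print(cams.camera_params("wrist"))
print(bot.observe())
E
```

```text
pics
top {'fx': 466.87664605587895, 'fy': 466.87664605587895, 'cx': 252.64101859700543, 'cy': 195.42448862820157, 'extrinsics': array([[-0.00326387, -0.99562068,  0.0934281 ,  0.46789745],
       [-0.99998846,  0.00292027, -0.00381418, -0.26372212],
       [ 0.00352464, -0.09343947, -0.99561872,  0.88077771],
       [ 0.        ,  0.        ,  0.        ,  1.        ]])}
side {'fx': 364.60333618078806, 'fy': 364.60333618078806, 'cx': 252.75901461948925, 'cy': 191.63896956292749, 'extrinsics': array([[ 0.95355615, -0.14854084,  0.26204251,  0.33933349],
       [-0.30120874, -0.47597035,  0.82627206, -0.99384405],
       [ 0.00198932, -0.86682631, -0.49860626,  0.46366848],
       [ 0.        ,  0.        ,  0.        ,  1.        ]])}
{'fx': 316.77424821897483, 'fy': 316.77424821897483, 'cx': 260.0981036317915, 'cy': 191.91838758559885, 'tool_from_camera': array([[ 1.48549542e-04, -9.62018452e-01, -2.72984388e-01,
         7.02131142e-02],
       [ 9.99999818e-01, -1.67439282e-05,  6.03175458e-04,
         4.00510054e-04],
       [-5.84836752e-04, -2.72984428e-01,  9.62018274e-01,
   
[... 192 characters left out ...]
37152042e-02,
       -6.84122745e+01, -1.48162461e+01]), 'qd': array([-0.08864817, -0.10186903,  0.2361635 ,  0.07887749, -0.06434886,
        0.04367308]), 'joint_torque': array([-5.81674994e-04, -3.93320560e+01,  1.88929403e+01,  4.19795573e+00,
       -2.56148713e-03, -1.78632948e-06]), 'tool_pos': array([ 0.27820595, -0.55899844,  0.19713227]), 'tool_rot': array([[-8.95321622e-01, -4.45419129e-01, -9.96505685e-04],
       [-4.45420226e-01,  8.95319981e-01,  1.71871843e-03],
       [ 1.26641385e-04,  1.98266956e-03, -9.99998026e-01]]), 'contact_force': array([-0.99967297, -0.04509665,  0.61728083]), 'moment': array([-0.01671693, -0.03301564, -0.00064278]), 'finger_gap': 0.085297491102892}
```

View pics/top0.png

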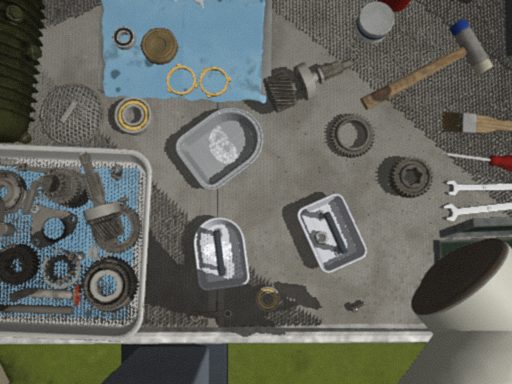

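View pics/side0.png

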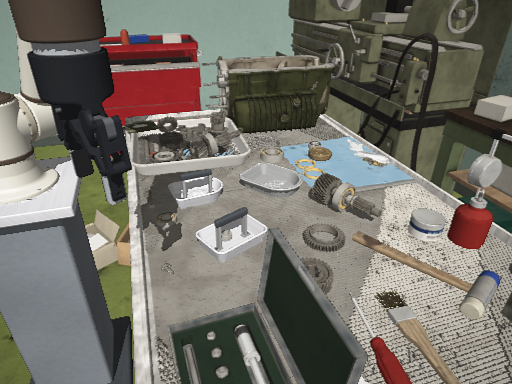

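The top view shows the round-ended tray at about (220,253), with its rounded end up. The pan is at about (222,148), its round end to the upper right. The square tray with the nut is at (332,232). I'll enlarge the view and measure.

```bash
cat > h.py <<'E'
import numpy as np,cv2
from cell import bot,cams
def ray(name,uv,z,state=None):
    p=cams.camera_params(name)
    T=p["extrinsics"] if name!="wrist" else None
    if name=="wrist":
        W=np.eye(4);W[:3,:3]=state["tool_rot"];W[:3,3]=state["tool_pos"];T=W@p["tool_from_camera"]
    uv=np.atleast_2d(np.asarray(uv,float))
    d=np.c_[(uv[:,0]-p["cx"])/p["fx"],(uv[:,1]-p["cy"])/p["fy"],np.ones(len(uv))]@T[:3,:3].T
    o=T[:3,3]; s=(z-o[2])/d[:,2]
    return o+d*s[:,None]
E
python3 - <<'E'
import cv2
im=cv2.imread("pics/top0.png")[95:300,160:300]
cv2.imwrite("pics/crop0.png",cv2.resize(im,None,fx=2.9,fy=2.9,interpolation=cv2.INTER_CUBIC))
E
```

```text
(no output)
```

View pics/crop0.png

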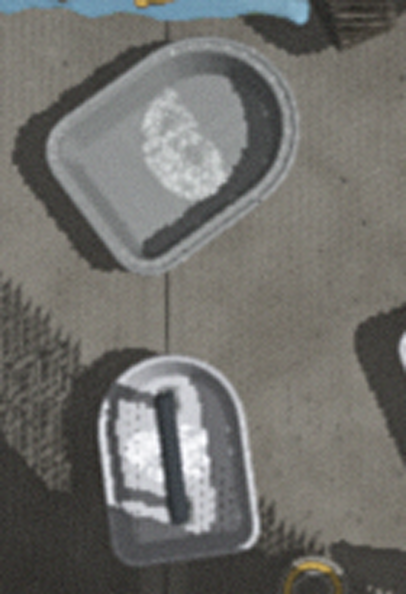

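```bash
python3 - <<'E'
import cv2,numpy as np
im=cv2.imread("pics/top0.png")[98:198,165:275]
big=cv2.resize(im,None,fx=6,fy=6,interpolation=cv2.INTER_CUBIC);cv2.imwrite("pics/pan0.png",big)
# chroma mask
full=cv2.imread("pics/top0.png")
lab=cv2.cvtColor(cv2.GaussianBlur(full,(3,3),0),cv2.COLOR_BGR2LAB).astype(int)
for y in (130,150,170): print([tuple(lab[y,x]) for x in range(165,275,6)])
E
```

```text
[(np.int64(137), np.int64(128), np.int64(133)), (np.int64(136), np.int64(127), np.int64(133)), (np.int64(114), np.int64(127), np.int64(132)), (np.int64(67), np.int64(127), np.int64(131)), (np.int64(130), np.int64(127), np.int64(128)), (np.int64(149), np.int64(128), np.int64(128)), (np.int64(139), np.int64(127), np.int64(128)), (np.int64(141), np.int64(126), np.int64(129)), (np.int64(184), np.int64(128), np.int64(127)), (np.int64(184), np.int64(127), np.int64(128)), (np.int64(153), np.int64(128), np.int64(127)), (np.int64(152), np.int64(127), np.int64(128)), (np.int64(153), np.int64(126), np.int64(128)), (np.int64(114), np.int64(127), np.int64(128)), (np.int64(80), np.int64(127), np.int64(128)), (np.int64(92), np.int64(127), np.int64(128)), (np.int64(151), np.int64(127), np.int64(128)), (np.int64(130), np.int64(128), np.int64(133)), (np.int64(132), np.int64(127), np.int64(133))]
[(np.int64(77), np.int64(127), np.int64(131)), (np.int64(71), np.int64(128), np.int64(130)), (np.int64(150), np.int64(128), np.int64(127)), (np.int64(141), np.int64(128), np.int64(127)), (np.int64(154), np.int
[... 871 characters left out ...]
p.int64(102), np.int64(127), np.int64(129)), (np.int64(144), np.int64(127), np.int64(128)), (np.int64(142), np.int64(127), np.int64(128)), (np.int64(154), np.int64(127), np.int64(127)), (np.int64(158), np.int64(127), np.int64(128)), (np.int64(153), np.int64(127), np.int64(128)), (np.int64(82), np.int64(128), np.int64(127)), (np.int64(83), np.int64(128), np.int64(128)), (np.int64(146), np.int64(127), np.int64(128)), (np.int64(140), np.int64(128), np.int64(131)), (np.int64(133), np.int64(128), np.int64(133)), (np.int64(136), np.int64(128), np.int64(132)), (np.int64(140), np.int64(128), np.int64(133)), (np.int64(134), np.int64(128), np.int64(132)), (np.int64(132), np.int64(128), np.int64(133))]
```

View pics/pan0.png

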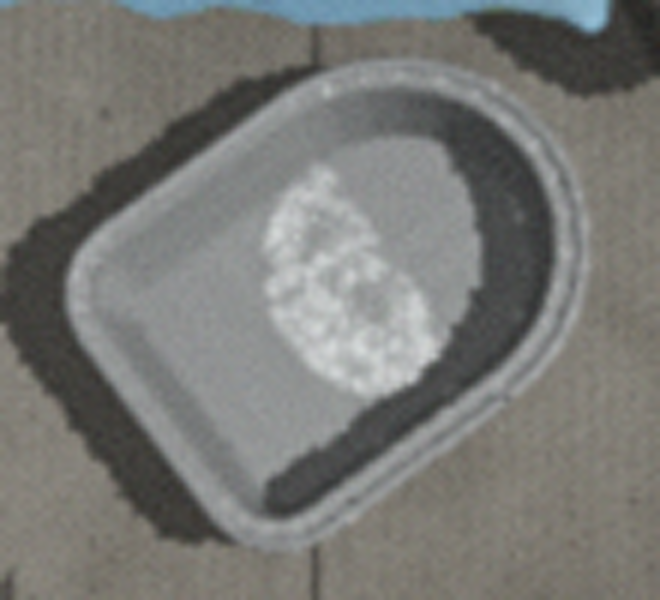

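```bash
cat > m.py <<'E'
from h import *
def pan(im,name="top",st=None,box=(165,98,275,198),z=.029,thr=130):
    lab=cv2.cvtColor(cv2.GaussianBlur(im,(3,3),0),cv2.COLOR_BGR2LAB)
    m=((lab[:,:,2]<thr)&(lab[:,:,2]>124)).astype(np.uint8)
    k=np.zeros_like(m);x0,y0,x1,y1=box;k[y0:y1,x0:x1]=1;m*=k
    m=cv2.morphologyEx(m,cv2.MORPH_OPEN,np.ones((3,3)))
    c=max(cv2.findContours(m,cv2.RETR_EXTERNAL,cv2.CHAIN_APPROX_NONE)[0],key=cv2.contourArea)
    P=ray(name,c[:,0,:],z,st)[:,:2]
    mm=(P*1e4).astype(np.float32)
    h=cv2.convexHull(mm)
    (c0,s,a)=cv2.minAreaRect(h); 
    M=cv2.moments(h);cen=np.array([M['m10'],M['m01']])/M['m00']
    mu=np.array([[M['mu20'],M['mu11']],[M['mu11'],M['mu02']]]); w,v=np.linalg.eigh(mu); ax=v[:,1]
    # round end: centroid is nearer the square end
    d=np.array(c0)-cen
    if ax@d<0: ax=-ax
    print("rect centre",np.array(c0)/1e4,"size mm",np.array(s)/10,"ang",a,a+90,"centroid",cen/1e4,"axis yaw",np.degrees(np.arctan2(ax[1],ax[0])))
    pr=h[:,0,:]@np.c_[ax,[-ax[1],ax[0]]]; lo,hi=pr.min(0),pr.max(0); mid=(lo+hi)/2
    print("aligned centre",np.c_[ax,[-ax[1],ax[0]]]@mid/1e4,"ext",(hi-lo)/10)
    o=im.copy();cv2.drawContours(o,[c],-1,(0,0,255),1);return o
E
python3 - <<'E'
from m import *
im=cv2.imread("pics/top0.png"); o=pan(im)
cv2.imwrite("pics/panmask.png",cv2.resize(o[90:300,150:390],None,fx=2.8,fy=2.8))
e=np.array([[160+165/2.9,95+393/2.9],[160+179/2.9,95+522/2.9]])
P=ray("top",e,.072);print("bar",P,P.mean(0),"len",np.linalg.norm(P[0]-P[1]),"yaw",np.degrees(np.arctan2(*(P[0]-P[1])[[1,0]])))
# bar: dark, in box
g=cv2.cvtColor(im,cv2.COLOR_BGR2GRAY);k=np.zeros_like(g);k[226:280,209:230]=1
m=((g<75)&(k>0)).astype(np.uint8)
m=cv2.morphologyEx(m,cv2.MORPH_OPEN,np.ones((3,3)))
n,l,s,c=cv2.connectedComponentsWithStats(m);print(s[1:],c[1:])
E
```

```text
rect centre [ 0.6440125  -0.20932561] size mm [124.41938477 158.02338867] ang 37.01042938232422 127.01042938232422 centroid [ 0.64052275 -0.20633287] axis yaw -54.54412879320666
aligned centre [ 0.64364235 -0.20982022] ext [158.03776014 125.64141449]
bar [[ 0.48309237 -0.20488078  0.072     ]
 [ 0.40710463 -0.21343945  0.072     ]] [ 0.4450985  -0.20916011  0.072     ] len 0.07646820893434199 yaw 6.426269815347023
[[213 231  11  44 219]] [[218.36986301 253.55251142]]
```

View pics/panmask.png

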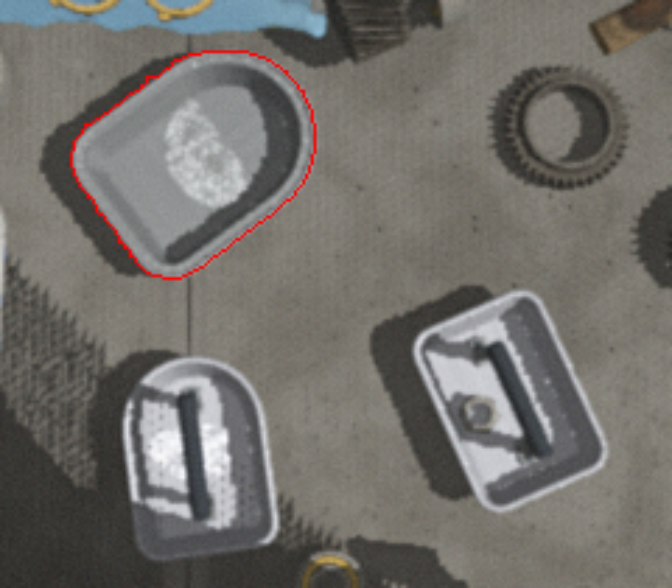

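Measurements so far:
- **Pan:** about (0.643, -0.210), round end heading about -53.5°.
- **Tray:** about (0.445, -0.209), heading +6.4°.

I'll move towards the tray now.

servo_tool --increments '[{"slide":[-1,0.78,0],"twist":[0,0,0]},{"slide":[-1,0.78,0],"twist":[0,0,0]},{"slide":[-1,0.78,0],"twist":[0,0,0]},{"slide":[-1,0.78,0],"twist":[0,0,0]},{"slide":[-1,0.78,0],"twist":[0,0,0]},{"slide":[-1,0.78,0],"twist":[0,0,0]},{"slide":[-1,0.78,0],"twist":[0,0,0]},{"slide":[-1,0.78,0],"twist":[0,0,0]}]' --fingers -1 --force 60

```text
time_s: 0.9
tool_pos: [0.4108, -0.2772, 0.1923]
tool_rot: [[-0.9, -0.436, -0.008], [-0.436, 0.9, 0.007], [0.004, 0.01, -1.0]]
contact_force: [-0.2, -1.1, -0.7]
finger_gap: 0.0852
```

servo_tool --increments '[{"slide":[-0.7,0.55,0],"twist":[0,0,0]},{"slide":[-0.7,0.55,0],"twist":[0,0,0]},{"slide":[-0.6,0.43,0],"twist":[0,0,0]},{"slide":[0,0,0],"twist":[0,0,0.82]},{"slide":[0,0,0],"twist":[0,0,0.82]},{"slide":[0,0,0],"twist":[0,0,0.82]},{"slide":[0,0,0],"twist":[0,0,0]},{"slide":[0,0,0],"twist":[0,0,0]}]'

```text
time_s: 1.7
tool_pos: [0.4454, -0.2006, 0.19]
tool_rot: [[-0.994, -0.106, -0.013], [-0.106, 0.994, 0.01], [0.012, 0.012, -1.0]]
contact_force: [-0.3, 0.0, -0.2]
finger_gap: 0.0852
```

```bash
python3 - <<'E'
from m import *
import pickle
st=bot.observe();im=cams.get_image("wrist")[:,:,::-1];cv2.imwrite("pics/w1.png",im)
pickle.dump(st,open("w1.pkl","wb"));print(st["tool_pos"],st["tool_rot"].round(4),st["time_s"])
E
```

```text
[ 0.44540018 -0.20056989  0.18995794] [[-0.9942 -0.1063 -0.013 ]
 [-0.1064  0.9943  0.0103]
 [ 0.0118  0.0116 -0.9999]] 1.7
```

View pics/w1.png

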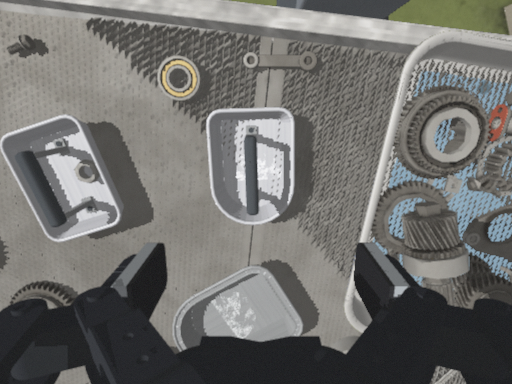

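The wrist view shows the tray's bar from about (251,135) to (252,214). The pan is below it, partly hidden by the gripper.

```bash
python3 - <<'E'
from m import *
import pickle
st=pickle.load(open("w1.pkl","rb"));im=cv2.imread("pics/w1.png")
c=im[100:230,200:305];cv2.imwrite("pics/w1c.png",cv2.resize(c,None,fx=4.5,fy=4.5,interpolation=cv2.INTER_CUBIC))
E
```

```text
(no output)
```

View pics/w1c.png

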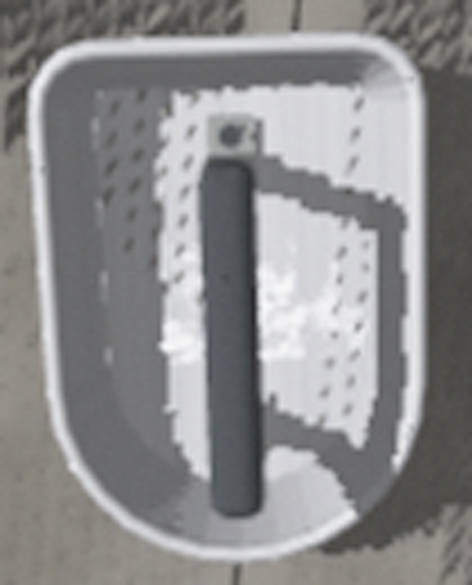

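```bash
python3 - <<'E'
from m import *
import pickle
st=pickle.load(open("w1.pkl","rb"))
e=np.array([[200+227/4.5,100+160/4.5],[200+238/4.5,100+515/4.5]])
P=ray("wrist",e,.072,st);d=P[1]-P[0];print(P,P.mean(0),np.linalg.norm(d),np.degrees(np.arctan2(d[1],d[0])))
t=P.mean(0);print("offset in tool",st["tool_rot"].T@(np.r_[t[:2],.045]-st["tool_pos"]), "heading",np.degrees(np.arctan2(st["tool_rot"][1,0],st["tool_rot"][0,0])))
# rim
e=np.array([[30,250],[425,250],[225,36],[238,558]])/4.5+[200,100];print(ray("wrist",e,.030,st))
R=st["tool_rot"];print("tilt fix rotvec in tool", R.T@np.cross(R[:,2],[0,0,-1])*180/np.pi)
E
```

```text
[[ 0.40427772 -0.21231824  0.072     ]
 [ 0.48014068 -0.20239835  0.072     ]] [ 0.4422092  -0.20735829  0.072     ] 0.07650878004486293 7.449767735979387
offset in tool [ 0.00218569 -0.00808824  0.14490988] heading -173.88965017302297
[[ 0.43390775 -0.2569269   0.03      ]
 [ 0.42411786 -0.16388491  0.03      ]
 [ 0.38030848 -0.21588359  0.03      ]
 [ 0.50610549 -0.20019485  0.03      ]]
tilt fix rotvec in tool [ 6.63227337e-01 -6.75683318e-01 -1.79033187e-19]
```

servo_tool --increments '[{"slide":[0.07,-0.26,0],"twist":[0.08,-0.08,-0.12]},{"slide":[0,0,0.8],"twist":[0,0,0]},{"slide":[0,0,1],"twist":[0,0,0]},{"slide":[0,0,0.8],"twist":[0,0,0]},{"slide":[0,0,0.5],"twist":[0,0,0]},{"slide":[0,0,0.2],"twist":[0,0,0]},{"slide":[0,0,0],"twist":[0,0,0]},{"slide":[0,0,0],"twist":[0,0,0]}]'

```text
time_s: 2.55
tool_pos: [0.4446, -0.2129, 0.0896]
tool_rot: [[-0.991, -0.134, 0.007], [-0.134, 0.991, -0.004], [-0.007, -0.005, -1.0]]
contact_force: [-0.5, -0.4, 0.4]
finger_gap: 0.0853
```

```bash
python3 - <<'E'
from m import *
import pickle
st=bot.observe();im=cams.get_image("wrist")[:,:,::-1];cv2.imwrite("pics/w2.png",im)
pickle.dump(st,open("w2.pkl","wb"));print(st["tool_pos"],st["tool_rot"].round(4),st["time_s"])
t=np.array([.4425,-.208,.045]);print("offset in tool",st["tool_rot"].T@(t-st["tool_pos"]))
R=st["tool_rot"];print("tilt fix", R.T@np.cross(R[:,2],[0,0,-1])*180/np.pi/8)
E
```

```text
[ 0.44456717 -0.21293102  0.08964741] [[-0.991  -0.1339  0.0073]
 [-0.1339  0.991  -0.004 ]
 [-0.0067 -0.005  -1.    ]] 2.55
offset in tool [0.00168898 0.00538524 0.04461083]
tilt fix [-3.55990762e-02  4.82506381e-02 -3.68052609e-21]
```

View pics/w2.png

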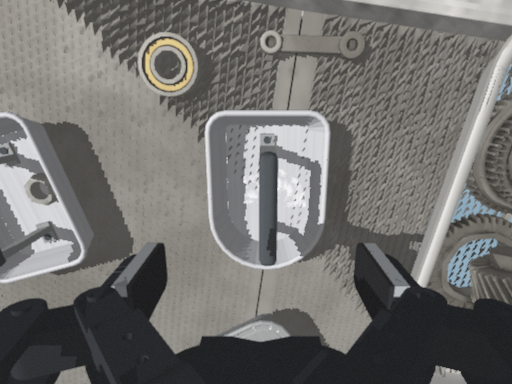

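Bar in view from about (269,153) to (267,264).

```bash
python3 - <<'E'
from m import *
import pickle
st=pickle.load(open("w2.pkl","rb"))
im=cv2.imread("pics/w2.png");g=cv2.cvtColor(im,cv2.COLOR_BGR2GRAY)
for y in (165,205,245):print(y,[int(v) for v in g[y,255:282]])
P=ray("wrist",[[269,153],[267.5,265]],.072,st);d=P[1]-P[0];print(P,P.mean(0),np.linalg.norm(d),np.degrees(np.arctan2(d[1],d[0])))
print(st["tool_rot"].T@(np.r_[P.mean(0)[:2],.045]-st["tool_pos"]))
E
```

```text
165 [214, 214, 210, 185, 130, 94, 97, 97, 96, 94, 91, 90, 88, 91, 87, 87, 82, 78, 74, 65, 59, 56, 95, 175, 215, 215, 214]
205 [212, 212, 213, 193, 131, 91, 100, 95, 95, 91, 91, 91, 88, 90, 87, 85, 82, 76, 71, 62, 56, 73, 159, 216, 215, 214, 212]
245 [139, 140, 145, 142, 111, 94, 97, 95, 94, 93, 92, 90, 77, 51, 52, 54, 51, 52, 49, 51, 50, 108, 168, 187, 190, 192, 193]
[[ 0.40395602 -0.21283467  0.072     ]
 [ 0.47976658 -0.20300325  0.072     ]] [ 0.4418613  -0.20791896  0.072     ] 0.0764453938399751 7.389108907015655
[0.00231107 0.00555106 0.04460582]
```

servo_tool --increments '[{"slide":[0.07,0.18,0],"twist":[-0.03,0.04,0.03]},{"slide":[0,0,0.4],"twist":[0,0,0]},{"slide":[0,0,0.5],"twist":[0,0,0]},{"slide":[0,0,0.4],"twist":[0,0,0]},{"slide":[0,0,0.15],"twist":[0,0,0]},{"slide":[0,0,0],"twist":[0,0,0]},{"slide":[0,0,0],"twist":[0,0,0]},{"slide":[0,0,0],"twist":[0,0,0]}]'

```text
time_s: 3.4
tool_pos: [0.4469, -0.2073, 0.0519]
tool_rot: [[-0.991, -0.131, 0.016], [-0.132, 0.991, -0.002], [-0.015, -0.004, -1.0]]
contact_force: [0.3, 0.3, 0.0]
finger_gap: 0.0857
```

servo_tool --increments '[{"slide":[0.1,0,0.1],"twist":[-0.02,0.11,0]},{"slide":[0.08,0,0.1],"twist":[0,0,0]},{"slide":[0,0,0.05],"twist":[0,0,0]},{"slide":[0,0,0],"twist":[0,0,0]},{"slide":[0,0,0],"twist":[0,0,0]},{"slide":[0,0,0],"twist":[0,0,0]},{"slide":[0,0,0],"twist":[0,0,0]},{"slide":[0,0,0],"twist":[0,0,0]}]'

```text
time_s: 4.2
tool_pos: [0.4419, -0.2083, 0.0449]
tool_rot: [[-0.991, -0.131, 0.001], [-0.131, 0.991, -0.002], [-0.001, -0.002, -1.0]]
contact_force: [0.1, -0.1, -0.5]
finger_gap: 0.0851
```

Position is good, so I'll close.

servo_tool --increments '[{"slide":[0,0,0],"twist":[0,0,0]},{"slide":[0,0,0],"twist":[0,0,0]},{"slide":[0,0,0],"twist":[0,0,0]},{"slide":[0,0,0],"twist":[0,0,0]},{"slide":[0,0,0],"twist":[0,0,0]},{"slide":[0,0,0],"twist":[0,0,0]},{"slide":[0,0,0],"twist":[0,0,0]},{"slide":[0,0,0],"twist":[0,0,0]}]' --fingers 1 --force 80

```text
time_s: 5.0
tool_pos: [0.442, -0.2082, 0.045]
tool_rot: [[-0.991, -0.132, 0.001], [-0.132, 0.991, -0.002], [-0.001, -0.002, -1.0]]
contact_force: [-0.1, 0.3, 0.4]
finger_gap: 0.0
```

The gap reads 0, so the grasp may have missed. I'll look before moving.

```bash
python3 - <<'E'
from m import *
import pickle
st=bot.observe();im=cams.get_image("wrist")[:,:,::-1];cv2.imwrite("pics/w3.png",im)
im2=cams.get_image("side")[:,:,::-1];cv2.imwrite("pics/s3.png",cv2.resize(im2[100:270,60:300],None,fx=3,fy=3))
print({k:v for k,v in st.items() if k in("finger_gap","contact_force","time_s")})
E
```

```text
{'time_s': 5.0, 'contact_force': array([-0.05399208,  0.28388918,  0.35328365]), 'finger_gap': 4.576186111100447e-05}
```

View pics/w3.png

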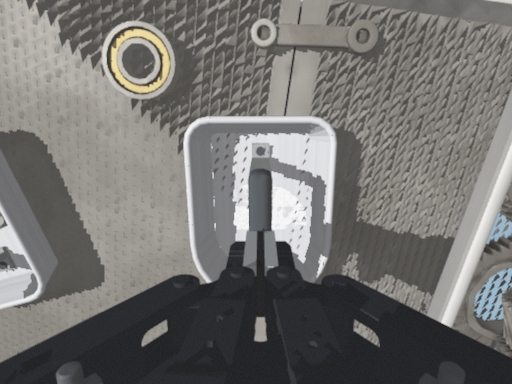

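View pics/s3.png

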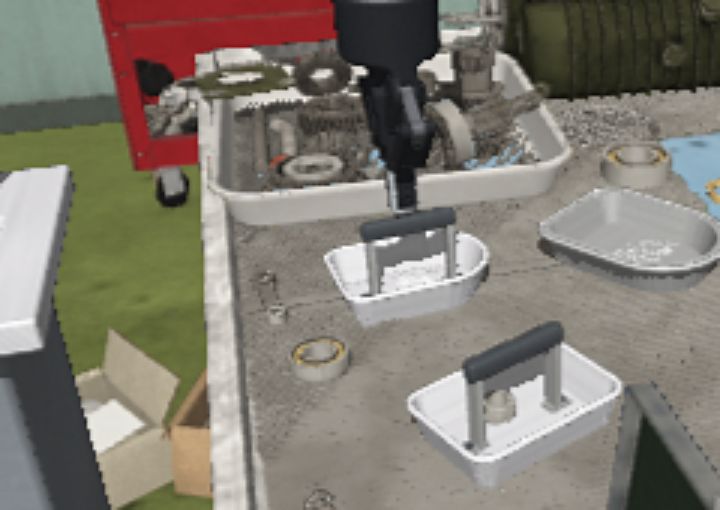

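```bash
python3 - <<'E'
from m import *
st=bot.observe();print(st["tool_pos"],st["q"])
def proj(n,P):
    p=cams.camera_params(n)
    if n=="wrist":
        W=np.eye(4);W[:3,:3]=st["tool_rot"];W[:3,3]=st["tool_pos"];T=W@p["tool_from_camera"]
    else:T=p["extrinsics"]
    c=np.linalg.inv(T)@np.r_[P,1];return p["fx"]*c[0]/c[2]+p["cx"],p["fy"]*c[1]/c[2]+p["cy"]
t=st["tool_pos"]
for dz in(0,.019,.04,.06):
    P=t+[0,0,dz];print(dz,"wrist",proj("wrist",P),"sidecrop",(np.array(proj("side",P))-[60,100])*3)
for n,P in {"barmid":[.442,-.208,.064],"barA":[.4807,-.203,.072],"barB":[.4033,-.213,.072]}.items(): print(n,proj("wrist",P),(np.array(proj("side",P))-[60,100])*3)
for dx in (-.039,.039): 
  for z in (.04,.05,.064,.072,.09,.11): 
    a=np.radians(7.4);P=np.array([.442+dx*np.cos(a),-.208+dx*np.sin(a),z]);print(dx,z,(np.array(proj("side",P))-[60,100])*3, proj("top",P))
E
```

```text
[ 0.44204504 -0.20822921  0.04498658] [ -6.05473224  19.07935913 -30.0360208    0.17012902 -40.80735873
 -76.51638166]
0 wrist (np.float64(259.80771547538916), np.float64(225.21429335584378)) sidecrop [405.79289444 242.45167882]
0.019 wrist (np.float64(259.7141787135752), np.float64(238.50461755063674)) sidecrop [403.97336528 221.51982837]
0.04 wrist (np.float64(259.58419223611577), np.float64(256.9739593674085)) sidecrop [401.91593035 197.85111171]
0.06 wrist (np.float64(259.4229204829113), np.float64(279.8885208936447)) sidecrop [399.90961205 174.77044042]
barmid (np.float64(260.1493356031651), np.float64(238.49044822968963)) [403.86751305 221.38777536]
barA (np.float64(259.86735119055203), np.float64(310.55563995526893)) [449.62139543 203.40870923]
barB (np.float64(260.4175214872298), np.float64(170.15644176884052)) [355.00760662 221.77069072]
-0.039 0.04 [359.04273717 257.49728136] (np.float64(222.6060171963332), np.float64(275.77810245853175))
-0.039 0.05 [357.80873511 246.47640578] (np.float64(222.26179210297298), np.float64(276.22123004456944))
-0.039 0.064 [356.05712729 230.8
[... 307 characters left out ...]
 177.59797725] (np.float64(220.00733756249303), np.float64(279.1234327532757))
0.039 0.04 [451.78524153 238.31236798] (np.float64(217.12645520624503), np.float64(232.2024573272863))
0.039 0.05 [451.10620572 227.53593466] (np.float64(216.71933779572385), np.float64(232.1178314100298))
0.039 0.064 [450.14277049 212.24602596] (np.float64(216.13264551578948), np.float64(231.99587796108932))
0.039 0.072 [449.58541849 203.40073885] (np.float64(215.78828427651004), np.float64(231.92429692577002))
0.039 0.09 [448.31283555 183.20459457] (np.float64(214.98802749214312), np.float64(231.7579506515316))
0.039 0.11 [446.86794864 160.27395211] (np.float64(214.05507112963016), np.float64(231.5640206306148))
```

```bash
python3 - <<'E'
import cv2
im=cv2.imread("pics/w3.png")[130:300,180:340]
cv2.imwrite("pics/w3c.png",cv2.resize(im,None,fx=3.5,fy=3.5,interpolation=cv2.INTER_CUBIC))
im=cv2.imread("pics/s3.png")[130:340,310:510]
cv2.imwrite("pics/s3c.png",cv2.resize(im,None,fx=2.8,fy=2.8,interpolation=cv2.INTER_CUBIC))
E
```

```text
(no output)
```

View pics/w3c.png

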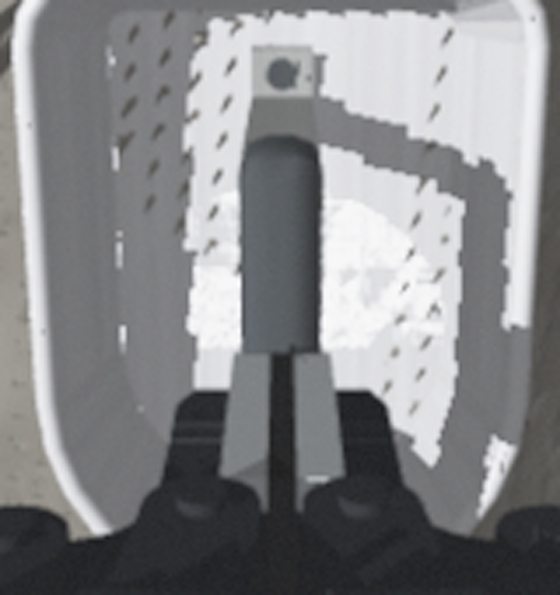

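View pics/s3c.png

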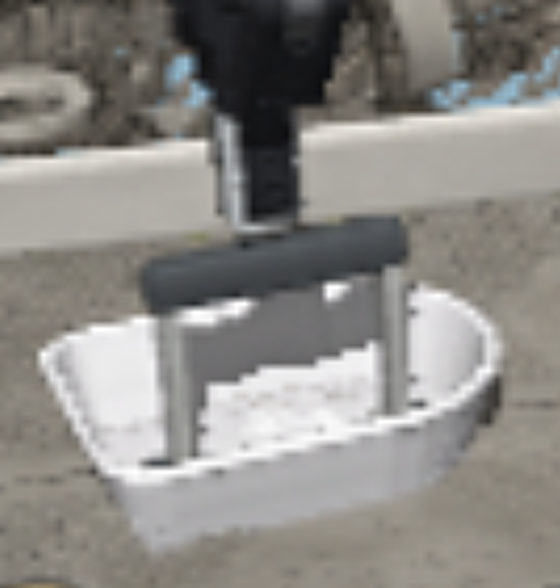

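The side and wrist views agree: the closed fingertips end just above the bar, about 30 mm behind the reported TCP. The fingers closed on nothing and the tray hasn't moved. I'll open, lower about 27 mm in gentle steps while watching the force, and check with the side camera.

servo_tool --increments '[{"slide":[0,0,-0.1],"twist":[0,0,0]},{"slide":[0,0,-0.1],"twist":[0,0,0]},{"slide":[0,0,0],"twist":[0,0,0]},{"slide":[0,0,0],"twist":[0,0,0]},{"slide":[0,0,0],"twist":[0,0,0]},{"slide":[0,0,0],"twist":[0,0,0]},{"slide":[0,0,0],"twist":[0,0,0]},{"slide":[0,0,0],"twist":[0,0,0]}]' --fingers -0.2

```text
time_s: 5.9
tool_pos: [0.4421, -0.2082, 0.0517]
tool_rot: [[-0.991, -0.132, 0.001], [-0.132, 0.991, -0.002], [-0.001, -0.002, -1.0]]
contact_force: [-0.0, 1.1, -0.8]
finger_gap: 0.0514
```

```bash
python3 - <<'E'
from m import *
im2=cams.get_image("side")[:,:,::-1];cv2.imwrite("pics/s4.png",cv2.resize(im2[100:270,140:260],None,fx=3.5,fy=3.5))
st=bot.observe();print(st["tool_pos"],st["contact_force"],st["finger_gap"])
E
```

```text
[ 0.44210797 -0.2082058   0.05166463] [-0.24051314 -0.13109138 -0.44411157] 0.05165407336805591
```

View pics/s4.png

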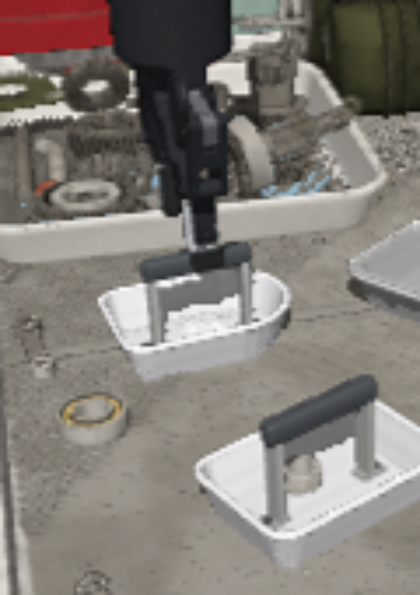

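```bash
python3 - <<'E'
from m import *
p=cams.camera_params("side");T=p["extrinsics"]
for u,v in((200,176.6),(199,177)):
  d=T[:3,:3]@[(u-p["cx"])/p["fx"],(v-p["cy"])/p["fy"],1];o=T[:3,3]
  for y in(-.232,-.238):print(o+d*(y-o[1])/d[1])
E
```

```text
[ 0.45083844 -0.232       0.0669916 ]
[ 0.44996026 -0.238       0.07011568]
[ 0.44842157 -0.232       0.0663082 ]
[ 0.44756243 -0.238       0.06943766]
```

servo_tool --increments '[{"slide":[0,0,0.15],"twist":[0,0,0]},{"slide":[0,0,0.15],"twist":[0,0,0]},{"slide":[0,0,0.15],"twist":[0,0,0]},{"slide":[0,0,0.15],"twist":[0,0,0]},{"slide":[0,0,0.15],"twist":[0,0,0]},{"slide":[0,0,0.1],"twist":[0,0,0]},{"slide":[0,0,0],"twist":[0,0,0]},{"slide":[0,0,0],"twist":[0,0,0]}]'

```text
time_s: 6.75
tool_pos: [0.4415, -0.2082, 0.023]
tool_rot: [[-0.991, -0.131, -0.001], [-0.131, 0.991, -0.002], [0.001, -0.002, -1.0]]
contact_force: [0.6, 1.0, 0.9]
finger_gap: 0.0511
```

```bash
python3 - <<'E'
from m import *
im2=cams.get_image("side")[:,:,::-1];im=cams.get_image("wrist")[:,:,::-1]
a=cv2.resize(im2[130:230,155:245],None,fx=4.4,fy=4.4,interpolation=2);b=cv2.resize(im[80:300,160:360],None,fx=2,fy=2)
cv2.imwrite("pics/s5.png",np.hstack([a,b]))
st=bot.observe();print(st["tool_pos"],st["contact_force"],st["finger_gap"],st["tool_rot"][:,2])
E
```

```text
[ 0.44159262 -0.20818345  0.02314076] [-0.3699974  -0.68427539 -0.11360025] 0.05115417107491843 [-2.87950917e-04 -1.81224815e-03 -9.99998316e-01]
```

View pics/s5.png

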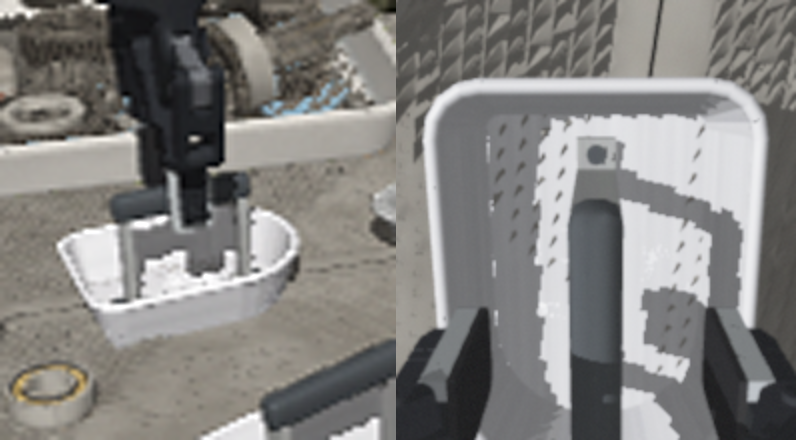

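The fingers now straddle the bar, centred, with their tips below it. I'll close.

servo_tool --increments '[{"slide":[0,0,0],"twist":[0,0,0]},{"slide":[0,0,0],"twist":[0,0,0]},{"slide":[0,0,0],"twist":[0,0,0]},{"slide":[0,0,0],"twist":[0,0,0]},{"slide":[0,0,0],"twist":[0,0,0]},{"slide":[0,0,0],"twist":[0,0,0]},{"slide":[0,0,0],"twist":[0,0,0]},{"slide":[0,0,0],"twist":[0,0,0]}]' --fingers 1 --force 80

```text
time_s: 7.65
tool_pos: [0.4421, -0.2084, 0.0239]
tool_rot: [[-0.991, -0.132, 0.001], [-0.132, 0.991, -0.002], [-0.001, -0.002, -1.0]]
contact_force: [-0.3, 0.3, -0.3]
finger_gap: 0.0102
```

Gripped, with the gap at about 10 mm. Next I'll lift.

servo_tool --increments '[{"slide":[0,0,-0.2],"twist":[0,0,0]},{"slide":[0,0,-0.4],"twist":[0,0,0]},{"slide":[0,0,-0.7],"twist":[0,0,0]},{"slide":[0,0,-0.7],"twist":[0,0,0]},{"slide":[0,0,-0.7],"twist":[0,0,0]},{"slide":[0,0,-0.5],"twist":[0,0,0]},{"slide":[0,0,-0.2],"twist":[0,0,0]},{"slide":[0,0,0],"twist":[0,0,0]}]'

```text
time_s: 8.45
tool_pos: [0.4362, -0.2063, 0.1266]
tool_rot: [[-0.992, -0.128, -0.011], [-0.128, 0.992, 0.003], [0.011, 0.004, -1.0]]
contact_force: [-0.4, 1.0, -3.6]
finger_gap: 0.0096
```

```bash
python3 - <<'E'
from m import *
im2=cams.get_image("side")[:,:,::-1];im=cams.get_image("wrist")[:,:,::-1]
a=cv2.resize(im2[80:230,125:275],None,fx=2.67,fy=2.67,interpolation=2)[:400,:400];b=cv2.resize(im[80:280,160:360],None,fx=2,fy=2)
cv2.imwrite("pics/s6.png",np.hstack([a,b]))
st=bot.observe();print(st["tool_pos"],st["contact_force"],st["finger_gap"],st["tool_rot"].round(4),st["time_s"])
E
```

```text
[ 0.43548699 -0.20619866  0.1254387 ] [-0.15952002 -0.68949373 -3.51918004] 0.009866454596617669 [[-0.9917 -0.1281 -0.0138]
 [-0.1282  0.9917  0.0032]
 [ 0.0132  0.005  -0.9999]] 8.55
```

View pics/s6.png

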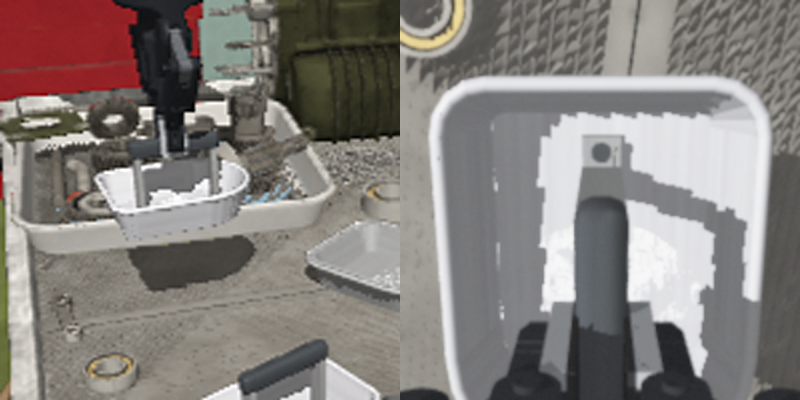

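The tray is held level and off the table. I'll translate over the pan next.

servo_tool --increments '[{"slide":[-0.5,-0.08,0],"twist":[0.01,-0.09,0]},{"slide":[-1,-0.15,0],"twist":[0,0,0]},{"slide":[-1,-0.15,0],"twist":[0,0,0]},{"slide":[-1,-0.15,0],"twist":[0,0,0]},{"slide":[-1,-0.15,0],"twist":[0,0,0]},{"slide":[-1,-0.15,0],"twist":[0,0,0]},{"slide":[-0.7,-0.12,0],"twist":[0,0,0]},{"slide":[-0.3,0,0],"twist":[0,0,0]}]'

```text
time_s: 9.35
tool_pos: [0.64, -0.209, 0.1117]
tool_rot: [[-0.992, -0.127, -0.013], [-0.127, 0.992, 0.007], [0.012, 0.008, -1.0]]
contact_force: [-0.5, 0.6, -2.9]
finger_gap: 0.01
```

servo_tool --increments '[{"slide":[0,0,0],"twist":[0,0,0.5]},{"slide":[0,0,0],"twist":[0,0,1]},{"slide":[0,0,0],"twist":[0,0,1]},{"slide":[0,0,0],"twist":[0,0,1]},{"slide":[0,0,0],"twist":[0,0,1]},{"slide":[0,0,0],"twist":[0,0,1]},{"slide":[0,0,0],"twist":[0,0,1]},{"slide":[0,0,0],"twist":[0,0,0.7]}]'

```text
time_s: 10.15
tool_pos: [0.6382, -0.2067, 0.0983]
tool_rot: [[-0.605, 0.795, -0.031], [0.795, 0.606, 0.011], [0.027, -0.018, -0.999]]
contact_force: [0.2, 0.5, -3.7]
finger_gap: 0.0098
```

```bash
python3 - <<'E'
from m import *
im2=cams.get_image("top")[:,:,::-1];cv2.imwrite("pics/t7.png",im2);im=cams.get_image("wrist")[:,:,::-1]
cv2.imwrite("pics/w7.png",im)
st=bot.observe();print(st["tool_pos"],st["contact_force"],st["finger_gap"],st["tool_rot"].round(4),st["time_s"])
print(np.degrees(np.arctan2(st["tool_rot"][1,0],st["tool_rot"][0,0])))
E
```

```text
[ 0.63812336 -0.20668356  0.09822423] [-0.11795973  0.60311409 -3.73052744] 0.009834011957599746 [[-0.6094  0.7922 -0.0309]
 [ 0.7924  0.61    0.0108]
 [ 0.0274 -0.0179 -0.9995]] 10.25
127.56625414586185
```

View pics/t7.png

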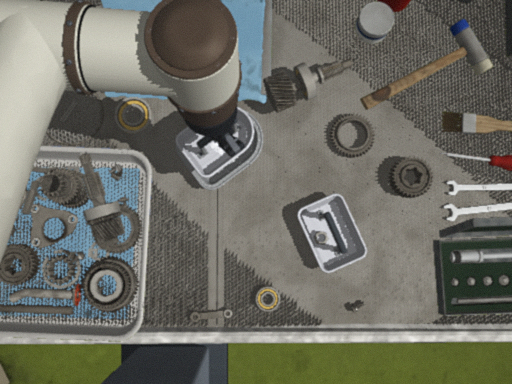

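View pics/w7.png

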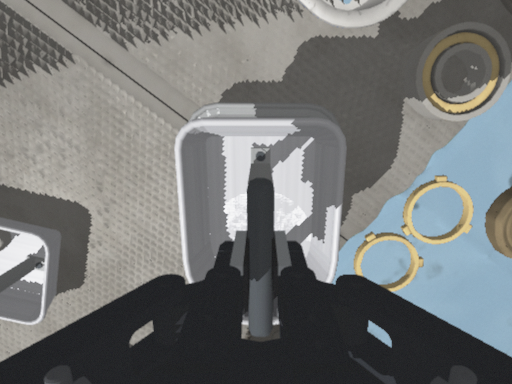

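The top view shows the tray over the pan, roughly aligned, and the square tray undisturbed. In the wrist view the pan's square end shows behind the tray rim, around (190–340, 105). I'll zoom in to check alignment.

```bash
python3 - <<'E'
import cv2
im=cv2.imread("pics/w7.png")[90:190,165:355]
cv2.imwrite("pics/w7c.png",cv2.resize(im,None,fx=4,fy=4,interpolation=2))
im=cv2.imread("pics/t7.png")[85:205,165:275]
cv2.imwrite("pics/t7c.png",cv2.resize(im,None,fx=5,fy=5,interpolation=2))
E
```

```text
(no output)
```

View pics/w7c.png

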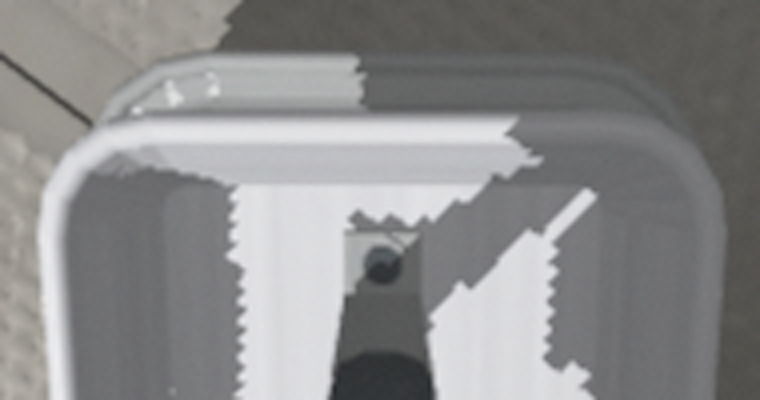

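View pics/t7c.png

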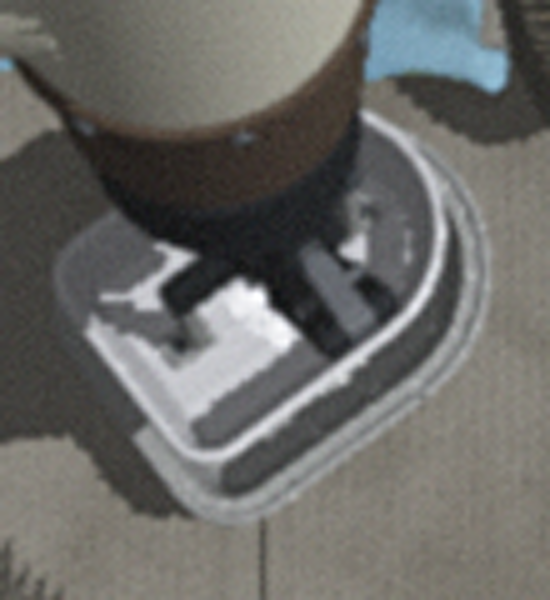

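```bash
python3 - <<'E'
from m import *
st=bot.observe()
e=np.array([[300,52],[560,55],[110,110],[690,115],[400,53]])/4+[165,90]
P=ray("wrist",e,.030,st);print(P)
d=P[1]-P[0];print("square-end yaw",np.degrees(np.arctan2(d[1],d[0])))
# axis perpendicular
a=np.radians(np.degrees(np.arctan2(d[1],d[0])));n=np.array([-np.sin(a),np.cos(a)])
n=n if n[0]>0 else -n
print("axis yaw",np.degrees(np.arctan2(n[1],n[0])),"corner mid",(P[2]+P[3])[:2]/2)
m=(P[2]+P[3])[:2]/2
print("centre est", m+ n*(.077+ (P[0][:2]-m)@n), "width at corners",np.linalg.norm(P[2]-P[3]))
# lower-right side & square end in top crop (scale5, off 165,85)
e=np.array([[250,520],[400,420],[140,435],[190,500]])/5+[165,85]
Q=ray("top",e,.029);print(Q,[np.degrees(np.arctan2(*(Q[i+1]-Q[i])[[1,0]])) for i in(0,2)])
R=st["tool_rot"];print("tilt fix", R.T@np.cross(R[:,2],[0,0,-1])*180/np.pi/8)
E
```

```text
[[ 0.58116484 -0.1607569   0.03      ]
 [ 0.61991635 -0.13161722  0.03      ]
 [ 0.55893549 -0.19121006  0.03      ]
 [ 0.64617789 -0.12512593  0.03      ]
 [ 0.59608001 -0.14950666  0.03      ]]
square-end yaw 36.94178930451245
axis yaw -53.05821069548755 corner mid [ 0.60255669 -0.158168  ]
centre est [ 0.64235068 -0.21108819] width at corners 0.10944564866054937
[[ 0.55986623 -0.19797918  0.029     ]
 [ 0.59675972 -0.2530691   0.029     ]
 [ 0.59144633 -0.15737026  0.029     ]
 [ 0.56731407 -0.1759267   0.029     ]] [np.float64(-56.18994769738084), np.float64(-142.4416096969401)]
tilt fix [-1.28303396e-01 -1.96401181e-01 -1.84633383e-19]
```

servo_tool --increments '[{"slide":[-0.1,0.03,0],"twist":[-0.07,-0.1,0.02]},{"slide":[-0.1,0.03,0],"twist":[-0.06,-0.1,0.02]},{"slide":[0,0,0.3],"twist":[0,0,0]},{"slide":[0,0,0.2],"twist":[0,0,0]},{"slide":[0,0,0],"twist":[0,0,0]},{"slide":[0,0,0],"twist":[0,0,0]},{"slide":[0,0,0],"twist":[0,0,0]},{"slide":[0,0,0],"twist":[0,0,0]}]'

```text
time_s: 11.05
tool_pos: [0.6427, -0.2104, 0.0797]
tool_rot: [[-0.61, 0.792, -0.0], [0.792, 0.61, -0.001], [-0.001, -0.001, -1.0]]
contact_force: [0.3, -0.8, -3.1]
finger_gap: 0.0099
```

```bash
cat > off.py <<'E'
from m import *
st=bot.observe();R=st["tool_rot"];print(st["time_s"],st["tool_pos"],st["contact_force"],st["finger_gap"])
print("heading",np.degrees(np.arctan2(R[1,0],R[0,0])),"off units",R.T@(np.array([.643,-.2103,.027])-st["tool_pos"])/.03)
print("tilt fix", R.T@np.cross(R[:,2],[0,0,-1])*180/np.pi/8)
E
python3 off.py
```

```text
11.05 [ 0.64268707 -0.21041905  0.07971392] [ 0.25338854 -0.76293506 -3.09213671] 0.009873726646205607
heading 127.59160742613334 off units [-0.00230845  0.01157194  1.75712638]
tilt fix [-3.61059502e-03  3.71027306e-03 -4.67092325e-23]
```

servo_tool --increments '[{"slide":[0,0,0.25],"twist":[0,0,0.03]},{"slide":[0,0,0.25],"twist":[0,0,0]},{"slide":[0,0,0.25],"twist":[0,0,0]},{"slide":[0,0,0.2],"twist":[0,0,0]},{"slide":[0,0,0.1],"twist":[0,0,0]},{"slide":[0,0,0],"twist":[0,0,0]},{"slide":[0,0,0],"twist":[0,0,0]},{"slide":[0,0,0],"twist":[0,0,0]}]'

```text
time_s: 11.85
tool_pos: [0.6427, -0.2105, 0.045]
tool_rot: [[-0.606, 0.795, -0.001], [0.795, 0.606, -0.001], [-0.0, -0.001, -1.0]]
contact_force: [-0.1, -0.6, -2.7]
finger_gap: 0.01
```

```bash
python3 off.py; python3 - <<'E'
from m import *
a=cams.get_image("wrist")[:,:,::-1];b=cams.get_image("side")[:,:,::-1];c=cams.get_image("top")[:,:,::-1]
cv2.imwrite("pics/t8.png",c)
a=cv2.resize(a[80:280,160:360],(400,400),interpolation=2);b=cv2.resize(b[90:220,210:340],(400,400),interpolation=2)
cv2.imwrite("pics/c8.png",np.hstack([a,b]))
E
```

```text
11.85 [ 0.64267367 -0.21048456  0.04499187] [-0.0508455  -0.58232812 -2.7453617 ] 0.009985616213340407
heading 127.33568532393832 off units [-0.00158258  0.01294683  0.59971731]
tilt fix [-6.77094085e-03  1.46870889e-03 -1.48758815e-22]
```

View pics/c8.png

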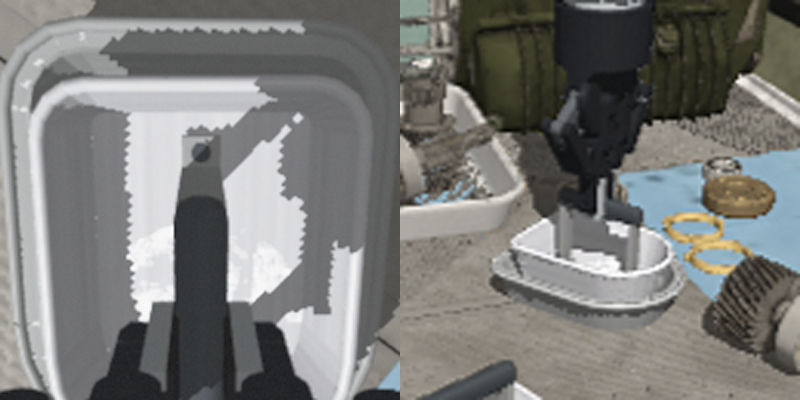

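The tray is centred in the pan mouth, with the lip at 5–395 and the rim at 35–372, and their edges parallel. I'll lower it slowly.

servo_tool --increments '[{"slide":[0,0,0.1],"twist":[0,0,0]},{"slide":[0,0,0.1],"twist":[0,0,0]},{"slide":[0,0,0.1],"twist":[0,0,0]},{"slide":[0,0,0.1],"twist":[0,0,0]},{"slide":[0,0,0.06],"twist":[0,0,0]},{"slide":[0,0,0.04],"twist":[0,0,0]},{"slide":[0,0,0.03],"twist":[0,0,0]},{"slide":[0,0,0],"twist":[0,0,0]}]'

```text
time_s: 12.8
tool_pos: [0.6429, -0.2105, 0.0282]
tool_rot: [[-0.606, 0.795, 0.0], [0.795, 0.606, -0.001], [-0.001, -0.0, -1.0]]
contact_force: [0.9, 0.5, -2.9]
finger_gap: 0.0098
```

```bash
python3 off.py
```

```text
12.8 [ 0.64289277 -0.2105215   0.02815052] [ 0.8973431   0.45048829 -2.94497257] 0.009820993656396833
heading 127.3344732451587 off units [0.00373356 0.00733152 0.0383454 ]
tilt fix [-2.20888417e-03  5.72777443e-03 -5.06589651e-23]
```

Still hanging free, about 1 mm above its seat. I'll ease down until it makes contact.

servo_tool --increments '[{"slide":[0,0,0.04],"twist":[0,0,0]},{"slide":[0,0,0.03],"twist":[0,0,0]},{"slide":[0,0,0],"twist":[0,0,0]},{"slide":[0,0,0],"twist":[0,0,0]},{"slide":[0,0,0],"twist":[0,0,0]},{"slide":[0,0,0],"twist":[0,0,0]},{"slide":[0,0,0],"twist":[0,0,0]},{"slide":[0,0,0],"twist":[0,0,0]}]'

```text
time_s: 13.6
tool_pos: [0.6435, -0.2106, 0.027]
tool_rot: [[-0.607, 0.795, 0.002], [0.795, 0.607, -0.001], [-0.002, 0.001, -1.0]]
contact_force: [0.6, -0.2, -2.4]
finger_gap: 0.01
```

```bash
python3 off.py; python3 - <<'E'
from m import *
a=cams.get_image("wrist")[:,:,::-1];b=cams.get_image("side")[:,:,::-1]
a=cv2.resize(a[80:280,160:360],(400,400),interpolation=2);b=cv2.resize(b[90:220,210:340],(400,400),interpolation=2)
cv2.imwrite("pics/c9.png",np.hstack([a,b]))
E
```

```text
13.6 [ 0.64348703 -0.21060761  0.0269996 ] [ 0.6412372  -0.18460518 -2.35579539] 0.0100088315085735
heading 127.35504113164089 off units [ 1.80006224e-02 -6.68296307e-03 -5.40348661e-05]
tilt fix [ 4.49327405e-03  1.45519377e-02 -8.26139507e-22]
```

View pics/c9.png

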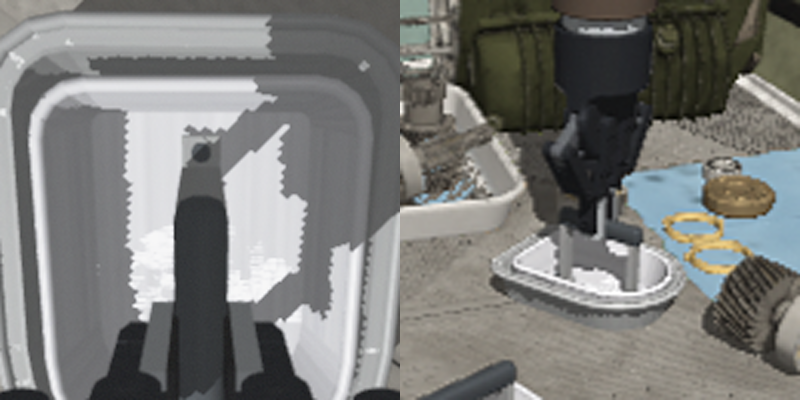

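Nearly home: the force has started to drop. I'll go down a little more.

servo_tool --increments '[{"slide":[0,0,0.04],"twist":[0,0,0]},{"slide":[0,0,0.03],"twist":[0,0,0]},{"slide":[0,0,0.02],"twist":[0,0,0]},{"slide":[0,0,0],"twist":[0,0,0]},{"slide":[0,0,0],"twist":[0,0,0]},{"slide":[0,0,0],"twist":[0,0,0]},{"slide":[0,0,0],"twist":[0,0,0]},{"slide":[0,0,0],"twist":[0,0,0]}]'

```text
time_s: 14.5
tool_pos: [0.6435, -0.2106, 0.0269]
tool_rot: [[-0.607, 0.795, 0.002], [0.795, 0.607, -0.002], [-0.003, 0.001, -1.0]]
contact_force: [-1.4, 0.6, 0.7]
finger_gap: 0.0098
```

Seated: z has stopped changing and the weight is off the wrist. I'll release partly open, as before, then retreat straight up.

servo_tool --increments '[{"slide":[0,0,0],"twist":[0,0,0]},{"slide":[0,0,0],"twist":[0,0,0]},{"slide":[0,0,0],"twist":[0,0,0]},{"slide":[0,0,0],"twist":[0,0,0]},{"slide":[0,0,0],"twist":[0,0,0]},{"slide":[0,0,0],"twist":[0,0,0]},{"slide":[0,0,0],"twist":[0,0,0]},{"slide":[0,0,0],"twist":[0,0,0]}]' --fingers -0.2

```text
time_s: 15.3
tool_pos: [0.6462, -0.2114, 0.0274]
tool_rot: [[-0.608, 0.794, 0.008], [0.794, 0.608, -0.003], [-0.008, 0.004, -1.0]]
contact_force: [0.8, -0.3, 0.7]
finger_gap: 0.0514
```

servo_tool --increments '[{"slide":[0,0,-0.2],"twist":[0,0,0]},{"slide":[0,0,-0.4],"twist":[0,0,0]},{"slide":[0,0,-0.7],"twist":[0,0,0]},{"slide":[0,0,-1],"twist":[0,0,0]},{"slide":[0,0,-1],"twist":[0,0,0]},{"slide":[0,0,-0.7],"twist":[0,0,0]},{"slide":[0,0,-0.4],"twist":[0,0,0]},{"slide":[0,0,0],"twist":[0,0,0]}]'

```text
time_s: 16.1
tool_pos: [0.6455, -0.2114, 0.1706]
tool_rot: [[-0.608, 0.794, 0.012], [0.794, 0.608, -0.005], [-0.011, 0.006, -1.0]]
contact_force: [0.9, -0.2, 0.5]
finger_gap: 0.0512
```

```bash
python3 - <<'E'
from m import *
import pickle
st=bot.observe();pickle.dump(st,open("w10.pkl","wb"))
a=cams.get_image("wrist")[:,:,::-1];b=cams.get_image("side")[:,:,::-1];c=cams.get_image("top")[:,:,::-1]
cv2.imwrite("pics/w10.png",a);cv2.imwrite("pics/t10.png",c)
a=cv2.resize(a[80:280,160:360],(400,400),interpolation=2);b=cv2.resize(b[130:220,230:320],(400,400),interpolation=2)
cv2.imwrite("pics/c10.png",np.hstack([a,b]));print(st["tool_pos"],st["time_s"],st["finger_gap"])
E
```

```text
[ 0.6455412  -0.2113892   0.17058617] 16.1 0.05119875982769862
```

View pics/c10.png

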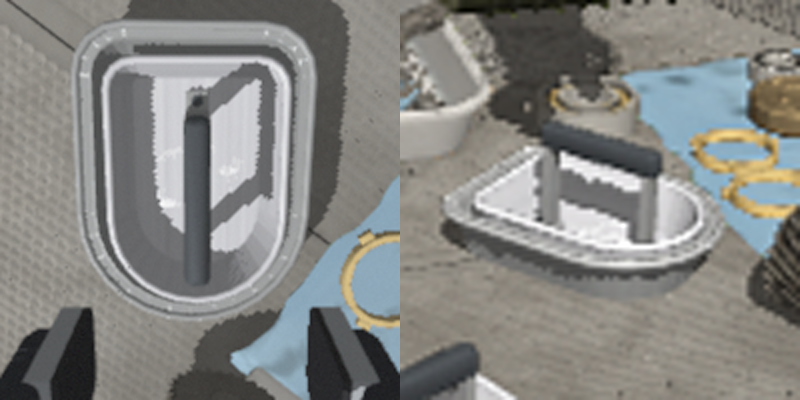

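View pics/t10.png

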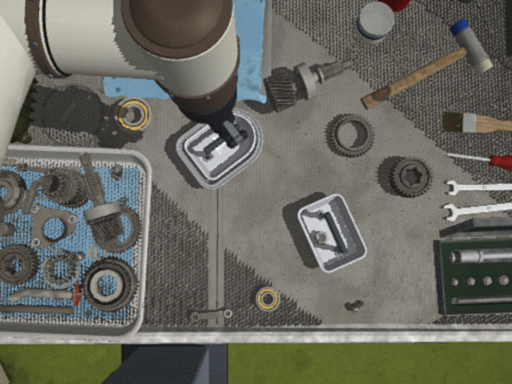

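```bash
python3 - <<'E'
from m import *
import pickle
st=pickle.load(open("w10.pkl","rb"))
f=lambda L:np.array(L)/2+[160,80]
lip=ray("wrist",f([[195,21],[195,319],[75,150],[317,150]]),.030,st)
rim=ray("wrist",f([[195,56],[195,300],[103,150],[290,150]]),.033,st)
bar=ray("wrist",f([[197,115],[197,285]]),.075,st)
ax=np.array([np.cos(np.radians(-53)),np.sin(np.radians(-53)),0]);n=np.array([-ax[1],ax[0],0])
L=lambda P:(round(float((P[0]+P[1])/2@ax)*1e3,1),round(float((P[2]+P[3])/2@n)*1e3,1),np.linalg.norm(P[0]-P[1]).round(4),np.linalg.norm(P[2]-P[3]).round(4))
print("lip mid/len",L(lip));print("rim",L(rim));print("bar",bar,bar.mean(0)@ax*1e3,bar.mean(0)@n*1e3,np.linalg.norm(bar[1]-bar[0]));d=bar[1]-bar[0];print(np.degrees(np.arctan2(d[1],d[0])))
print(st["contact_force"])
E
```

```text
lip mid/len (555.5, 386.2, np.float64(0.1541), np.float64(0.1214))
rim (557.2, 386.4, np.float64(0.1257), np.float64(0.0929))
bar [[ 0.61992816 -0.18061425  0.075     ]
 [ 0.66682053 -0.24199138  0.075     ]] 555.9462812445555 386.6563872186567 0.07724018262894077
-52.620034230218074
[ 0.92955785 -0.2238588   0.48757812]
```

Tray and pan centres agree within 2 mm and the yaw within 0.5°. The rim length at its seated height comes out at 125.7 mm against the true 126. The square tray hasn't moved, so I'll hand in.

```bash
python3 -c "
from cell import bot
print(bot.close_job())"
```

```text
the job is handed in; nothing more can be done
None
```

The round-ended tray is in its pan, rounded end to rounded end. I lowered it in by the handle until the pan's floor took its weight, let go, and handed the job in at about 16 s; no verdict is reported.

- **Last checks:** in the wrist picture the tray and pan centres agreed within about 2 mm and their long axes within about 0.5°. The rim measured 125.7 mm at seated height (126 mm expected), and it looked level in the side view. The gripper was well clear, and by eye the square tray had not moved in the top view.
- **What failed or disagreed:** the first grasp closed on nothing. The pictures put the fingertips roughly 10 to 30 mm behind the reported TCP (the estimates disagreed). I opened, went about 20 mm lower and gripped again, and that grasp held. The gap then read about 10 mm on a 12 mm bar.

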